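Sweep the pine offcuts into the scrap tray

TASK

Clear the workshop table: with the closed fingers, sweep the three small pine offcuts across the table top into the open-fronted steel scrap tray, so that each lies flat and wholly inside it. Only slide them: do not take them between the fingers, lift them or tip them up. Leave the round wooden plug and everything else on the table where it is.

Things in the scene. Friction and masses are not known exactly. Their poses are not given: they have to be found in the camera images.
- tray: sheet-steel scrap tray fixed to the table at the robot's right, open mouth to the robot's left. Side and back walls 30 high, 4 thick; floor level with the table top, no lip. Inside 200 wide, 160 deep. Origin: middle of the open mouth, on the table top; x points straight in to the back wall (inner face x = 160), y along the mouth (side walls' inner faces y = +-100), z up
- step_offcut: loose pine offcut 48 (its x) x 36 (its y), 22 high over half its length and 11 high over the rest (a step), about 30 g. Origin: centre of the underside of the 48 x 36 foot
- block_offcut: loose pine offcut, a block 40 x 40 x 24 high with a dark drilled spot on top, about 35 g. Origin: centre of underside
- gable_offcut: loose pine offcut with one end sawn to a right-angled point, like a little gable lying flat: 46 long (its x, from -23 at the square end to +23 at the point), 32 wide, 20 high, about 30 g. Origin: middle of its length and width, on the underside
- plug: round wooden plug, a flat disc 50 across and 12 thick, lying flat among the offcuts; it must stay. Origin: centre of underside. Bystander
- glue: standing white glue bottle, 56 diameter, 170 tall with its cap. Origin: centre of underside. Bystander
- carton: small open cardboard carton of nails, 70 x 55, 28 high, to the left of the offcuts. Origin: centre of underside. Bystander
- hammer: claw hammer lying across the far side of the table, 260 long (along its x, roughly along world y, head to the right), head 91 across, 26 high, farther out than the offcuts. Origin: middle of its length, on the table top. Bystander
- tape: roll of tape lying flat, a ring 70 outside, 48 inside, 22 high, at the far left of the offcuts. Origin: centre of underside. Bystander

How it is judged:
At the end, for the whole second after the job is handed in: Each offcut's centre lies inside the tray's walls and past the mouth line by at least half its own width (16, 18 or 20 mm), flat on the table (foot under 6 mm up, tilt under 0.15 rad) and at rest; no bystander has moved by 20 mm (x of step_offcut in the frame of tray between 0.018 and 0.16 m and y of step_offcut in the frame of tray between -0.1 and 0.1 m and height (world z) of each of step_offcut, block_offcut, gable_offcut below 0.006 m and angle between each of step_offcut, block_offcut, gable_offcut's own z axis and vertical below 0.15 rad and linear speed of each of step_offcut, block_offcut, gable_offcut below 0.01 m/s and x of block_offcut in the frame of tray between 0.02 and 0.16 m and y of block_offcut in the frame of tray between -0.1 and 0.1 m and x of gable_offcut in the frame of tray between 0.016 and 0.16 m and y of gable_offcut in the frame of tray between -0.1 and 0.1 m and distance of each of plug, glue, carton, hammer, tape from where it was at the start of the episode below 0.02 m); the robot touches nothing.
It fails at once if an offcut is lifted or tipped up (its foot more than 15 mm above the table) (height (world z) of any of step_offcut, block_offcut, gable_offcut above 0.015 m).
It fails at once if an offcut is taken between the fingers (the grasp point comes down over its middle, below its top) ((horizontal distance between the grasp point and step_offcut below 0.016 m and height (world z) of the grasp point below 0.028 m) or (horizontal distance between the grasp point and block_offcut below 0.016 m and height (world z) of the grasp point below 0.036 m) or (horizontal distance between the grasp point and gable_offcut below 0.016 m and height (world z) of the grasp point below 0.036 m)).
It fails at once if a bystander is moved more than 20 mm (distance of any of plug, glue, carton, hammer, tape from where it was at the start of the episode above 0.02 m).
It also fails if it takes over 72 s, if anything falls off the work surface, if the arm or the gripper's body presses on something with over 40 N, if the wrist force passes 120 N, or if a joint passes its speed limit or range.

ROBOT

A 6-joint arm with a two-finger parallel gripper is mounted at the origin on the work surface. World frame = base frame: x ahead of the robot, y to its left, z up, the work surface at z = 0. Lengths are in m, angles in rad, forces in N, time in s.
With the tool pointing down it reaches from about 0.35 to 0.775 m from the base axis. Payload 5.5 kg.
Tool frame: the origin (TCP) lies on the centre line of the jaws, within the pads' length; the fingertips stand 11 mm ahead of it and the grasp point (between the pads) lies 8 mm behind it (env.tip_extent is the distance from the TCP to the fingertips, in m); z points along the fingers, y is the line along which they close (so a half turn about z gives the same grasp; the last joint's range is limited). The gripper opens to 85 mm and grips with 20 to 120 N. Pads are 22 mm wide; open, the fingers measure 114 mm over their backs; the gripper's body (76 mm by 85 mm) begins 54 mm behind the grasp point. The pads swing forward as they close: fully open they stand 13 mm farther back than shut.
Start: joints at [1.025, 0.313, 0.046, 1.304, 0, 1.431], TCP at [0.227, 0.528, 0.242] pointing down, gripper open.
Joint ranges: [-2.76, 2.76], [-0.86, 1.69], [-1.03, 1.26], [-2.2, 2.34], [-1.47, 1.5], [-3.14, 3.14]. Speed limits (rad/s): [2.57, 2.57, 3.14, 3.14, 3.14, 3.14].

INTERFACE

Orientations are given as a unit quaternion [w, x, y, z].
In Python, from workcell import env gives the robot as it stands.
- The arm moves only by the shell command python3 -m jog 'ROWS' [FORCE]. ROWS is JSON, a list of rows, each a list of 5 numbers: the gripper's target within -1 to 1 (shut at 1, half-way at 0, fully open at -1), then the shift along the tool's x, y, z in m, then the turn about the tool's z in degrees. In form: [[fingers, tx, ty, tz, turn], ...]. A call has 1 to 5 rows; each row shifts and turns the commanded pose from where the row before left it, along the tool's axes as they then stand; what a row does not reach is not made up. A row lasts 1/12 s, in which the tool goes at most 41.7 mm and 7.16 degrees, less where a joint would pass 70% of its speed; a pose out of reach is approached as far as the arm can. A call is refused whole if a number of a shift passes 0.0417 or a number of a turn 7.16, either way. A call with a gripper value outside its range is refused whole. The fingers move at their own pace and stop on an object; FORCE is the grip in N (left out, the last holds). Time passes only in rows, so rows that do not move let the fingers close. It gives the time, the measured TCP pose, the force, the opening and the grip force at its end, in the units of the state.
- env.get_state(): the state, without advancing time (a new reading comes with each control period).
- env.read_camera(name): name is "side" or "top"; returns a dict with "img" (480x640x3 uint8, red, green, blue), "fov_y" (degrees; the focal length in pixels is half the picture's height over the tangent of half this angle, whatever the lens; pixels are square), "cx", "cy" (the principal point, pixels), "D" ([k1, k2, p1, p2, k3] as OpenCV has them; the pictures are not rectified), "T" (4x4, takes a point from camera to world coordinates). Camera axes: x right, y up, looking along -z (the intrinsics and any distortion apply to the point x, -y, -z); pixel columns grow to the right and rows downward; lengths in m; the calibration is good to about 2 mm. A picture is of the moment at which its call begins. There is no depth.
- env.hand_in(): hands the job in; it is judged then, once.
The state is a dict: "clock": time; "joint_pos": joint angles; "qvel": joint speeds; "tau": joint torques, N m; "tcp_pos": TCP position; "orientation": TCP orientation; "wrist_force": force on the tool from outside, world axes, zero at the start; "ft_torque": the same for the moment, N m; "finger_gap": finger opening in m; "grip_force": force on a finger pad.
Only numpy, scipy, OpenCV 4.12 (cv2) and the standard library are available. Lean on these libraries where they do the work, as an engineer would, in place of code of your own. Each camera call takes 0.05 s, during which the arm holds its last target. There are 200 camera calls.

## Working session

There is one attempt and no reset: what is moved stays moved. The work goes in short steps, Python scripts to look and compute and a shell command to move; the robot and the scene stay as the last step left them, time stands still between calls to the robot, and variables do not carry over. Pictures are saved under pics/ and viewed, at most 10 in all, crops included, and the job is handed in when it is done.

```bash
mkdir -p pics; ls; cat > h.py <<'E'
import numpy as np,cv2
from workcell import env
def cam(n):
    c=env.read_camera(n); f=240/np.tan(np.radians(c["fov_y"])/2)
    c["K"]=np.array([[f,0,c["cx"]],[0,f,c["cy"]],[0,0,1.]]); c["D"]=np.array(c["D"],float); c["T"]=np.array(c["T"]); return c
def ray(c,uv,z):
    p=cv2.undistortPoints(np.array(uv,float).reshape(-1,1,2),c["K"],c["D"]).reshape(-1,2)
    d=np.c_[p[:,0],-p[:,1],-np.ones(len(p))]@c["T"][:3,:3].T; o=c["T"][:3,3]
    return o+d*((z-o[2])/d[:,2])[:,None]
def save(c,n): cv2.imwrite("pics/"+n,c["img"][:,:,::-1])
E
python3 - <<'E'
from h import *
for n in("top","side"):
    c=cam(n);save(c,n+"0.png");print(n,c["T"].round(3).tolist(),c["fov_y"],c["D"])
s=env.get_state();print(s)
E
```

```text
pics
top [[0.011, 0.994, -0.107, 0.515], [-1.0, 0.013, 0.017, 0.101], [0.019, 0.106, 0.994, 0.724], [0.0, 0.0, 0.0, 1.0]] 55.49652825696027 [-0.03435996  0.          0.          0.          0.        ]
side [[0.995, 0.043, -0.085, 0.487], [-0.095, 0.526, -0.845, -0.899], [0.008, 0.849, 0.528, 0.675], [0.0, 0.0, 0.0, 1.0]] 42.02160786860677 [-0.05289072  0.          0.          0.          0.        ]
{'clock': 0.1, 'joint_pos': array([1.02537557e+00, 3.13908357e-01, 4.51043463e-02, 1.30360777e+00,
       3.14582419e-05, 1.43120746e+00]), 'qvel': array([ 0.00020787, -0.00040994,  0.0032668 , -0.00045926, -0.00117075,
       -0.00104121]), 'tau': array([ 2.85768198e-03, -4.81725240e+01,  2.99244386e+01,  1.27797341e-02,
       -1.54124223e-04,  3.60484796e-05]), 'tcp_pos': array([0.22676763, 0.5279231 , 0.24151248]), 'orientation': array([-2.86087690e-04,  2.01526247e-01,  9.79482781e-01, -7.55526228e-04]), 'wrist_force': array([-0.11583112, -0.88617124, -0.08417425]), 'ft_torque': array([-0.03967591, -0.01661068, -0.03364576]), 'grip_force': 0.0, 'finger_gap': 0.08561219365888337}
```

View pics/top0.png

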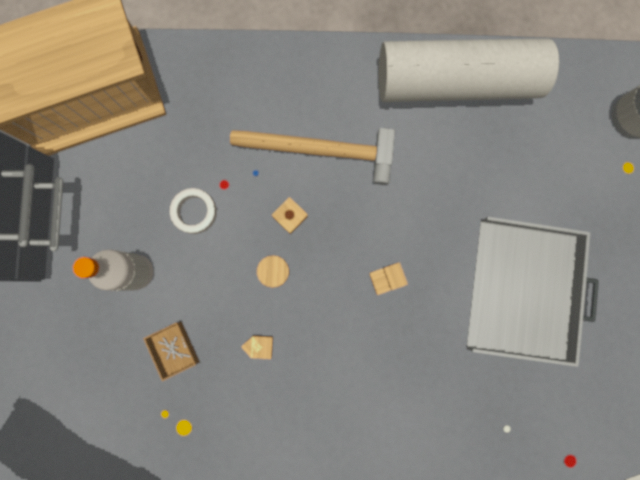

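View pics/side0.png

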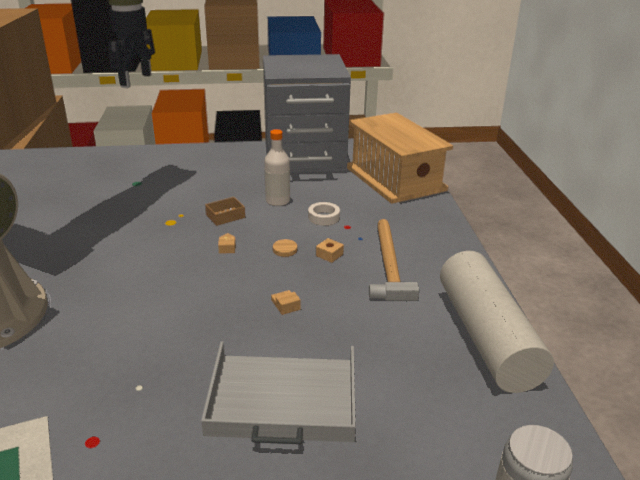

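Top view (right = -y, up = +x): block (290,215), plug (272,271), step (388,278), gable (257,347, point to the left), tray mouth from (484,222) to (471,349), hammer head (383,155). The side view agrees. Next I measure them.

```bash
cat >> h.py <<'E'
H=dict(step=.017,block=.024,gable=.02,plug=.012)
def pieces(c):
    hsv=cv2.cvtColor(c["img"],cv2.COLOR_RGB2HSV)
    m=cv2.inRange(hsv,(8,70,110),(28,255,255))
    out=[]
    for k in cv2.findContours(m,0,1)[0]:
        a=cv2.contourArea(k)
        if 250<a<1800:
            M=cv2.moments(k); out.append((a,(M["m10"]/M["m00"],M["m01"]/M["m00"]),k))
    return out
E
python3 - <<'E'
from h import *
c=cam("top")
for a,u,k in pieces(c):
    r=cv2.minAreaRect(k)
    print(int(a),np.round(u,0),ray(c,[u],.02)[0,:2].round(3),'box',ray(c,cv2.boxPoints(r),.02)[:,:2].round(3).tolist())
print('mouth',ray(c,[(487,219),(471,349)],.03).round(3).tolist(),'back',ray(c,[(588,233),(578,363)],.03).round(3).tolist())
print('mouth inside floor',ray(c,[(482,225),(471,346)],0).round(3).tolist())
print('hammer',ray(c,[(375,184),(388,184),(379,129),(231,138)],.02).round(3).tolist(),'gable tip',ray(c,[(242,347),(272,337),(272,360)],.02).round(3).tolist())
print('carton',ray(c,[(180,323),(198,356),(165,378)],.028).round(3).tolist())
c=cam("side")
print('side: block',ray(c,[(330,244)],.024).round(3),'plug',ray(c,[(285,245)],.012).round(3),'mouth',ray(c,[(222,347),(353,349)],.03).round(3).tolist())
E
```

```text
556 [259. 347.] [0.426 0.184] box [[0.444, 0.21], [0.444, 0.165], [0.41, 0.164], [0.409, 0.209]]
1693 [169. 351.] [0.418 0.32 ] box [[0.438, 0.362], [0.462, 0.31], [0.398, 0.278], [0.374, 0.329]]
737 [388. 278.] [ 0.532 -0.012] box [[0.541, 0.018], [0.559, -0.03], [0.523, -0.043], [0.506, 0.005]]
434 [ 84. 267.] [0.543 0.456] box [[0.556, 0.48], [0.565, 0.442], [0.531, 0.433], [0.523, 0.471]]
777 [272. 271.] [0.541 0.166] box [[0.566, 0.191], [0.566, 0.143], [0.517, 0.142], [0.516, 0.189]]
671 [289. 215.] [0.629 0.142] box [[0.628, 0.17], [0.658, 0.142], [0.629, 0.113], [0.6, 0.141]]
mouth [[0.625, -0.166, 0.03], [0.427, -0.136, 0.03]] back [[0.606, -0.327, 0.03], [0.406, -0.302, 0.03]]
mouth inside floor [[0.62, -0.169, 0.0], [0.427, -0.147, 0.0]]
hammer [[0.68, 0.008, 0.02], [0.681, -0.013, 0.02], [0.77, 0.001, 0.02], [0.751, 0.237, 0.02]] gable tip [[0.426, 0.21, 0.02], [0.441, 0.165, 0.02], [0.407, 0.164, 0.02]]
carton [[0.461, 0.303, 0.028], [0.413, 0.274, 0.028], [0.38, 0.322, 0.028]]
side: block [[0.629 0.147 0.024]] plug [[0.541 0.169 0.012]] mouth [[0.424, -0.151, 0.03], [0.626, -0.173, 0.03]]
```

```bash
cat >> h.py <<'E'
def st():
    s=env.get_state(); w,x,y,z=s["orientation"]
    ty=np.degrees(np.arctan2(1-2*(x*x+z*z),2*(x*y-w*z)))
    print("t",round(s["clock"],2),"tcp",s["tcp_pos"].round(4),"tool_y deg",ty.round(1),"F",s["wrist_force"].round(1),"gap",round(s["finger_gap"],3))
    return s["tcp_pos"],np.radians(ty)
def togo(x,y):
    p,a=st(); d=np.array([x,y])-p[:2]
    print("tool dx,dy to go:",round(-np.sin(a)*-1*-1*d[0]+np.cos(a)*d[1],4),round(np.cos(a)*d[0]+np.sin(a)*d[1],4))
E
python3 -m jog '[[1,0,0,0,-6.3],[1,0,0,0,-6.3],[1,0,0,0,-6.3],[1,0,0,0,-6.3],[1,0,0,0,-6.3]]' 40
python3 -m jog '[[1,0,0,0,-6.3],[1,0,0,0,-6.1],[1,-0.0068,-0.0402,0,0],[1,-0.0068,-0.0402,0,0],[1,-0.0068,-0.0402,0,0]]' >/dev/null
python3 -m jog '[[1,-0.0068,-0.0402,0,0],[1,-0.0068,-0.0402,0,0],[1,-0.0068,-0.0402,0,0],[1,-0.0068,-0.0402,0,0],[1,-0.0068,-0.0402,0,0]]'>/dev/null
python3 -m jog '[[1,-0.0068,-0.0402,0,0],[1,-0.0068,-0.0402,0,0],[1,-0.0068,-0.0402,0,0],[1,-0.0068,-0.0402,0,0],[1,-0.0068,-0.0402,0,0]]'>/dev/null
python3 -m jog '[[1,-0.0068,-0.0402,0,0],[1,0,0,0,0]]'
python3 -c "from h import *;togo(.514,.035)"
```

```text
clock: 0.62
tcp_pos: [0.2269, 0.5282, 0.242]
orientation: [-0.0, -0.075, 0.997, -0.0]
wrist_force: [0.4, 0.6, -0.2]
finger_gap: 0.0256
grip_force: 0.0
clock: 2.03
tcp_pos: [0.5181, 0.0294, 0.2418]
orientation: [0.001, -0.176, 0.984, -0.001]
wrist_force: [0.8, -0.2, -0.2]
finger_gap: -0.0001
grip_force: 0.0
t 2.03 tcp [0.5181 0.0294 0.2418] tool_y deg 110.3 F [ 0.8 -0.2 -0.2] gap -0.0
tool dx,dy to go: 0.0019 0.0067
```

```bash

python3 -m jog '[[1,0.002,0.010,0.038,0],[1,0,0,0.038,0],[1,0,0,0.038,0],[1,0,0,0.038,0],[1,0,0,0.038,0]]' >/dev/null
python3 -m jog '[[1,0,0,0.036,0],[1,0,0,0,0]]'
python3 - <<'E'
from h import *
st()
c=cam("top")
for a,u,k in pieces(c): print(int(a),np.round(u),ray(c,[u],.02)[0,:2].round(3))
t=c["img"][180:420,220:620]; s=cam("side")["img"][200:400,150:400]
im=np.zeros((600,800,3),np.uint8); im[:360,:600]=cv2.resize(t,(600,360),interpolation=2); im[360:,:300]=cv2.resize(s,(300,240))
cv2.imwrite("pics/a1.png",im[:,:,::-1])
E
```

```text
clock: 2.62
tcp_pos: [0.5091, 0.044, 0.0133]
orientation: [-0.0, -0.179, 0.984, 0.0]
wrist_force: [-0.9, -0.1, 0.7]
finger_gap: -0.0001
grip_force: 0.0
t 2.62 tcp [0.5091 0.044  0.0133] tool_y deg 110.6 F [-0.9 -0.1  0.7] gap -0.0
558 [259. 347.] [0.426 0.185]
1697 [169. 351.] [0.418 0.32 ]
442 [ 85. 267.] [0.543 0.456]
774 [272. 271.] [0.541 0.166]
672 [289. 215.] [0.629 0.142]
```

View pics/a1.png

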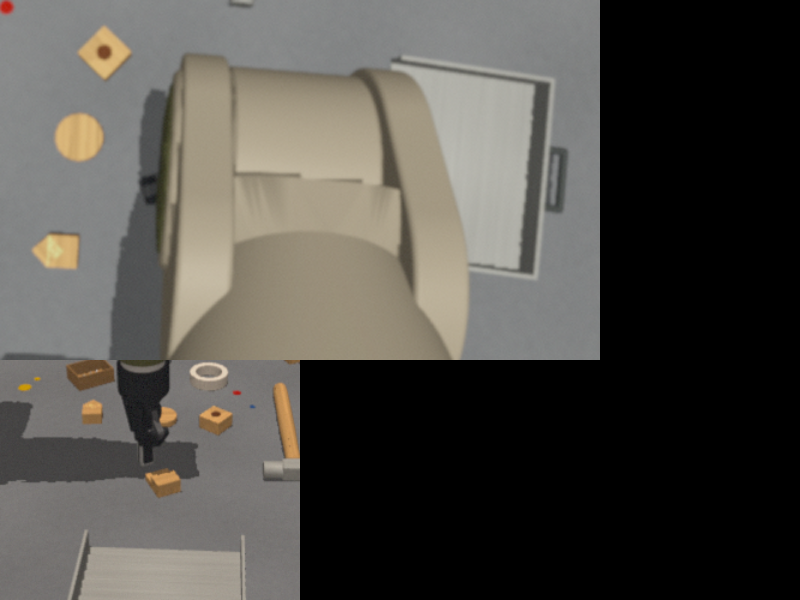

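Side inset: closed fingers at (147,462) stand just behind the step's end face at (152,475), clear of it. Top view is blocked by the arm, so I track with the side camera.

```bash
cat >> h.py <<'E'
def look(n=None):
    c=cam("side")
    for a,u,k in pieces(c):
        if a<900: print(int(a),np.round(u),ray(c,[u],.014)[0,:2].round(3))
    if n: save(c,n)
E
python3 -c "from h import *;look()"
python3 -m jog '[[1,0,-0.012,0,0],[1,0,-0.012,0,0],[1,0,-0.012,0,0],[1,0,-0.012,0,3],[1,0,-0.012,0,3]]' | grep -E "tcp|force"
python3 -m jog '[[1,0,-0.012,0,3],[1,0,-0.012,0,3],[1,0,-0.012,0,3]]'| grep -E "tcp|force"
python3 - <<'E'
from h import *
st(); look()
c=cam("side");cv2.imwrite("pics/a2.png",cv2.resize(c["img"][230:430,180:420],None,fx=3,fy=3)[:,:,::-1])
E
```

```text
460 [287. 302.] [ 0.533 -0.022]
445 [329. 250.] [0.627 0.142]
272 [226. 243.] [0.423 0.182]
712 [388. 251.] [0.743 0.127]
743 [61. 48.] [-0.293  1.793]
tcp_pos: [0.5308, -0.0142, 0.0169]
wrist_force: [0.4, 0.4, 0.1]
grip_force: 0.2
tcp_pos: [0.538, -0.0497, 0.0168]
wrist_force: [0.7, 0.9, 0.4]
grip_force: 0.3
t 3.43 tcp [ 0.538  -0.0497  0.0168] tool_y deg 95.4 F [0.7 0.9 0.4] gap 0.0
435 [295. 326.] [ 0.542 -0.09 ]
445 [329. 250.] [0.628 0.142]
276 [226. 243.] [0.424 0.182]
713 [388. 251.] [0.743 0.127]
```

View pics/a2.png

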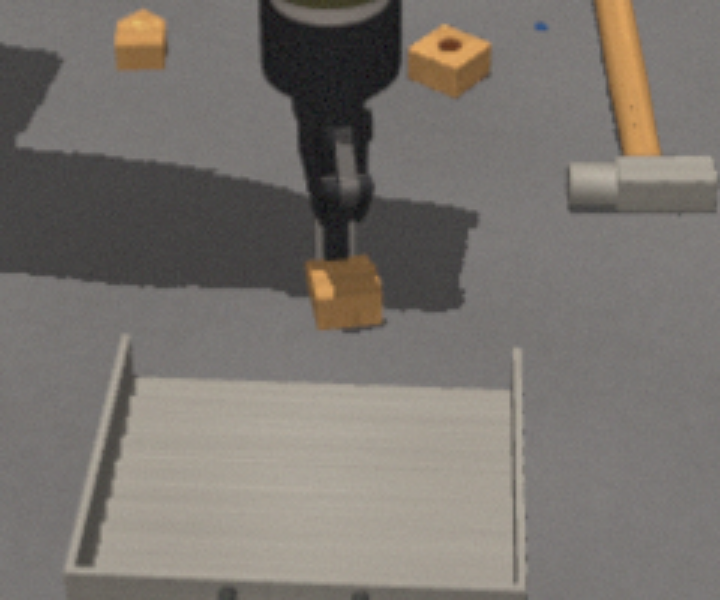

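The step slides squarely ahead of the fingers, centre near (0.541, -0.085), and the mouth is in front of it.

```bash

python3 -m jog '[[1,0,-0.012,0,3],[1,0,-0.012,0,3],[1,0,-0.012,0,3],[1,0,-0.012,0,3],[1,0,-0.014,0,0]]'| grep -E "tcp|force"
python3 -m jog '[[1,0,-0.014,0,0],[1,0,-0.014,0,0],[1,0,-0.014,0,0],[1,0,-0.014,0,0],[1,0,-0.014,0,0]]'| grep -E "tcp|force"
python3 -m jog '[[1,0,-0.014,0,0],[1,0,-0.010,0,0],[1,0,-0.007,0,0],[1,0,0,0,0],[1,0,0.015,0,0]]'| grep -E "tcp|force"
python3 -m jog '[[1,0,0.02,-0.02,0],[1,0,0.02,-0.035,0]]'| grep -E "tcp|force"
python3 -c "from h import *;look();togo(.667,.180)"
```

```text
tcp_pos: [0.5366, -0.1099, 0.0165]
wrist_force: [1.2, -0.2, -0.1]
grip_force: 0.2
tcp_pos: [0.5285, -0.1803, 0.0164]
wrist_force: [-0.1, 0.3, 0.5]
grip_force: 0.3
tcp_pos: [0.5272, -0.1971, 0.0163]
wrist_force: [0.6, 0.7, -0.3]
grip_force: 0.0
tcp_pos: [0.5279, -0.1523, 0.0679]
wrist_force: [0.4, 0.0, -0.6]
grip_force: 0.0
695 [289. 397.] [ 0.522 -0.25 ]
448 [329. 250.] [0.628 0.142]
273 [226. 243.] [0.424 0.182]
712 [388. 251.] [0.743 0.128]
377 [224. 205.] [0.416 0.345]
t 5.0 tcp [ 0.5326 -0.1505  0.0767] tool_y deg 83.8 F [0.3 2.9 4.8] gap 0.0
tool dx,dy to go: -0.0981 0.343
```

```bash

python3 -m jog '[[1,-0.0109,0.0381,0,0],[1,-0.0109,0.0381,0,0],[1,-0.0109,0.0381,0,0],[1,-0.0109,0.0381,0,0],[1,-0.0109,0.0381,0,0]]'>/dev/null
python3 -m jog '[[1,-0.0109,0.0381,0,0],[1,-0.0109,0.0381,0,0],[1,-0.0109,0.0381,0,0],[1,-0.0109,0.0381,0,0],[1,0,0,0,6.5]]'>/dev/null
python3 -m jog '[[1,0,0,0,6.5],[1,0,0,0,6.5],[1,0,0,0,6.5],[1,0,0,0,6.4],[1,0,0,0,6.4]]'>/dev/null
python3 -c "from h import *;togo(.667,.180)"
```

```text
t 6.25 tcp [0.6658 0.1765 0.071 ] tool_y deg 44.6 F [-0.7 -0.1 -0.3] gap 0.0
tool dx,dy to go: 0.0016 0.0033
```

```bash

python3 -m jog '[[1,0.0016,0.006,0.02,0],[1,0,0,0.02,0],[1,0,0,0.015,0],[1,0,-0.011,0,0],[1,0,-0.011,0,0]]'| grep -E "tcp|force"
python3 -m jog '[[1,0,-0.012,0,0],[1,0,-0.012,0,-2],[1,0,-0.012,0,-3.5],[1,0,-0.012,0,-3.5],[1,0,-0.012,0,-3.5]]'| grep -E "tcp|force"
python3 - <<'E'
from h import *
st(); look()
c=cam("side");cv2.imwrite("pics/a3.png",cv2.resize(c["img"][200:430,180:440],None,fx=2.5,fy=2.5)[:,:,::-1])
E
```

```text
tcp_pos: [0.6521, 0.1663, 0.0142]
wrist_force: [0.4, -0.6, 0.0]
grip_force: 1.0
tcp_pos: [0.613, 0.1213, 0.0162]
wrist_force: [0.3, 0.7, 0.1]
grip_force: 0.1
t 7.08 tcp [0.613  0.1213 0.0162] tool_y deg 57.6 F [0.3 0.7 0.1] gap -0.0
696 [289. 397.] [ 0.522 -0.251]
434 [314. 264.] [0.592 0.094]
313 [284. 247.] [0.54  0.158]
263 [226. 243.] [0.423 0.182]
710 [388. 251.] [0.743 0.127]
372 [225. 205.] [0.416 0.345]
356 [63. 62.] [-0.234  1.573]
```

View pics/a3.png

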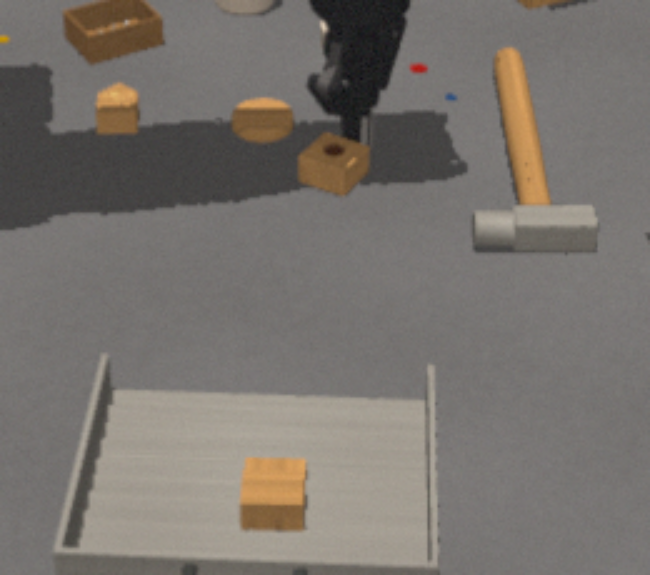

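The block follows squarely at (314,264), about (0.594, 0.095). The plug at (284,247) is untouched and the step lies flat in the tray at (289,397). I carry on around the arc.

```bash

python3 -m jog '[[1,0,-0.012,0,-3.5],[1,0,-0.012,0,-3.5],[1,0,-0.012,0,-3.5],[1,0,-0.012,0,-3.5],[1,0,-0.012,0,-3.5]]'| grep -E "tcp|force"
python3 -m jog '[[1,0,-0.012,0,-3.5],[1,0,-0.012,0,-3.5],[1,0,-0.012,0,-3.5],[1,0,-0.012,0,-3.5],[1,0,-0.012,0,0]]'| grep -E "tcp|force"
python3 -c "from h import *;st();look()"
```

```text
tcp_pos: [0.5885, 0.0673, 0.0165]
wrist_force: [-0.9, 0.6, 0.1]
grip_force: 0.2
tcp_pos: [0.5803, 0.0077, 0.0164]
wrist_force: [0.7, 0.3, -0.2]
grip_force: 0.1
t 8.02 tcp [0.5803 0.0077 0.0164] tool_y deg 88.9 F [ 0.7  0.3 -0.2] gap -0.0
694 [289. 397.] [ 0.522 -0.25 ]
481 [296. 297.] [ 0.551 -0.01 ]
324 [285. 247.] [0.54  0.158]
275 [226. 243.] [0.424 0.182]
711 [388. 251.] [0.743 0.127]
371 [225. 205.] [0.416 0.345]
```

```bash
python3 - <<'E'
from h import *
c=cam("side");cv2.imwrite("pics/a4.png",cv2.resize(c["img"][220:350,230:380],None,fx=4,fy=4)[:,:,::-1])
E
```

```text
(no output)
```

View pics/a4.png

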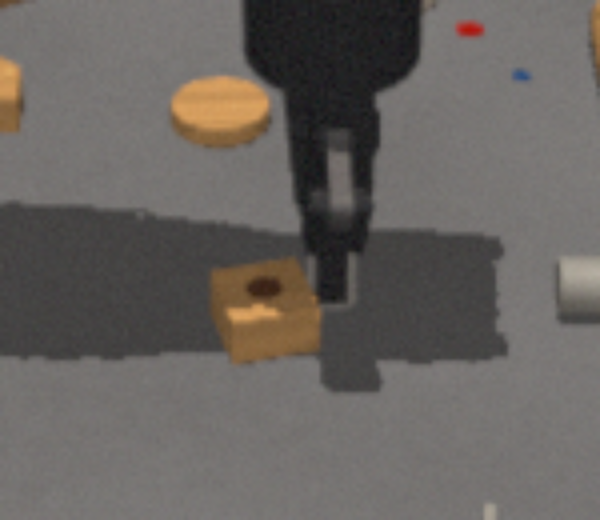

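The finger slipped past the block's right side. The block stands flat at (296,297), slightly turned, so I back off and get behind it again.

```bash

python3 -m jog '[[1,-0.004,0.018,0,0],[1,-0.004,0.02,-0.03,0],[1,0,0.02,-0.03,0],[1,0,0,0,0]]'| grep -E "tcp"
python3 - <<'E'
from h import *
c=cam("side")
print(ray(c,[(230+265/4,220+287/4)],.024).round(4)[0])
e=ray(c,[(230+233/4,220+362/4),(230+322/4,220+348/4)],0);print(e.round(3).tolist())
d=e[1]-e[0];a=np.arctan2(d[1],d[0]);print("edge deg",np.degrees(a),np.hypot(*d[:2]))
b=ray(c,[(230+265/4,220+287/4)],.024)[0,:2]; n=np.array([-np.sin(a),np.cos(a)])
t=b+n*.052;print("push tool_y",np.degrees(a)+90,"start",t.round(3));togo(*t)
E
```

```text
tcp_pos: [0.593, 0.0687, 0.0819]
[ 0.5507 -0.0078  0.024 ]
[[0.535, -0.029, -0.0], [0.575, -0.023, 0.0]]
edge deg 9.568794832351388 0.04038843937110311
push tool_y 99.56879483235139 start [0.542 0.043]
t 8.5 tcp [0.5921 0.0673 0.0798] tool_y deg 88.9 F [ 1.2 -0.6 -0.5] gap 0.0
tool dx,dy to go: 0.0496 -0.0248
```

```bash

python3 -m jog '[[1,0.025,-0.0125,0,0],[1,0.0246,-0.012,0,0],[1,0,0,0,-5.4],[1,0,0,0,-5.3],[1,0,0,0,0]]'| grep -E "tcp"
python3 -c "from h import *;togo(.542,.043)"
```

```text
tcp_pos: [0.538, 0.0413, 0.0755]
t 8.92 tcp [0.538  0.0413 0.0755] tool_y deg 99.6 F [-0.4  0.1  0. ] gap -0.0
tool dx,dy to go: -0.0042 0.001
```

```bash

python3 -m jog '[[1,-0.004,0.004,0.03,0],[1,0,0,0.03,0],[1,0,-0.01,0,0],[1,0,-0.011,0,0],[1,0,-0.012,0,0]]'| grep -E "tcp"
python3 -m jog '[[1,0,-0.013,0,0],[1,0,-0.013,0,1],[1,0,-0.013,0,1],[1,0,-0.013,0,1],[1,0,-0.013,0,1]]'| grep -E "tcp|force"
python3 -c "from h import *;st();look()"
```

```text
tcp_pos: [0.5476, 0.0127, 0.0161]
tcp_pos: [0.5576, -0.0527, 0.0167]
wrist_force: [-0.7, 0.5, 0.2]
grip_force: 0.1
t 9.75 tcp [ 0.5576 -0.0527  0.0167] tool_y deg 95.4 F [-0.7  0.5  0.2] gap -0.0
694 [289. 397.] [ 0.522 -0.25 ]
579 [305. 324.] [ 0.56  -0.086]
273 [226. 243.] [0.424 0.182]
710 [388. 251.] [0.743 0.127]
373 [225. 205.] [0.416 0.345]
```

```bash

python3 -m jog '[[1,0,-0.013,0,1.5],[1,0,-0.013,0,1.5],[1,0,-0.013,0,1.5],[1,0,-0.013,0,1.5],[1,0,-0.013,0,1.5]]'| grep -E "tcp|force"
python3 -m jog '[[1,0,-0.013,0,1],[1,0,-0.013,0,0],[1,0,-0.013,0,0],[1,0,-0.012,0,0],[1,0,-0.007,0,0]]'| grep -E "tcp|force"
python3 -m jog '[[1,0,0,0,0],[1,0,0.015,0,0],[1,0,0.02,-0.02,0],[1,0,0.02,-0.04,0],[1,0,0,0,0]]'| grep -E "tcp|force"
python3 -c "from h import *;look();togo(.388,.221)"
```

```text
tcp_pos: [0.5602, -0.1172, 0.0163]
wrist_force: [0.6, 0.6, -0.2]
grip_force: 0.4
tcp_pos: [0.5573, -0.1757, 0.0163]
wrist_force: [0.0, 0.3, 0.4]
grip_force: 0.4
tcp_pos: [0.5627, -0.117, 0.0789]
wrist_force: [1.1, -0.7, 1.6]
grip_force: 0.0
270 [226. 243.] [0.424 0.182]
711 [388. 251.] [0.743 0.127]
377 [224. 205.] [0.416 0.345]
t 11.1 tcp [ 0.5626 -0.1182  0.0771] tool_y deg 87.3 F [ 0.3 -0.3 -0.6] gap -0.0
tool dx,dy to go: 0.1906 0.3304
```

```bash

python3 -m jog '[[1,0.0191,0.033,0,0],[1,0.0191,0.033,0,0],[1,0.0191,0.033,0,0],[1,0.0191,0.033,0,0],[1,0.0191,0.033,0,0]]'| grep -E "tcp"
python3 -m jog '[[1,0.0191,0.033,0,0],[1,0.0191,0.033,0,0],[1,0.0191,0.033,0,0],[1,0.0191,0.033,0,0],[1,0.0191,0.033,0,0]]'| grep -E "tcp"
python3 -m jog '[[1,0,0,0,-6.8],[1,0,0,0,-6.8],[1,0,0,0,-6.8],[1,0,0,0,-6.8],[1,0,0,0,-6.8]]'| grep -E "tcp"
python3 -m jog '[[1,0,0,0,-6.8],[1,0,0,0,-6.9],[1,0,0,0,0]]'| grep -E "tcp"
python3 - <<'E'
from h import *
c=cam("top")
for a,u,k in pieces(c):print(int(a),np.round(u),ray(c,[u],.02)[0,:2].round(3))
togo(.388,.221)
c=cam("side");cv2.imwrite("pics/a5.png",cv2.resize(c["img"][180:430,180:440],None,fx=2.3,fy=2.3)[:,:,::-1])
E
```

```text
tcp_pos: [0.4713, 0.0514, 0.0728]
tcp_pos: [0.3843, 0.2208, 0.073]
tcp_pos: [0.3851, 0.2197, 0.0729]
tcp_pos: [0.3853, 0.2194, 0.0729]
531 [259. 347.] [0.426 0.184]
1695 [169. 351.] [0.418 0.32 ]
462 [ 85. 267.] [0.543 0.455]
773 [272. 271.] [0.541 0.166]
1358 [527. 277.] [ 0.537 -0.231]
t 12.65 tcp [0.3855 0.2193 0.073 ] tool_y deg 134.7 F [ 0.  -0.4  0.2] gap -0.0
tool dx,dy to go: -0.003 -0.0006
```

View pics/a5.png

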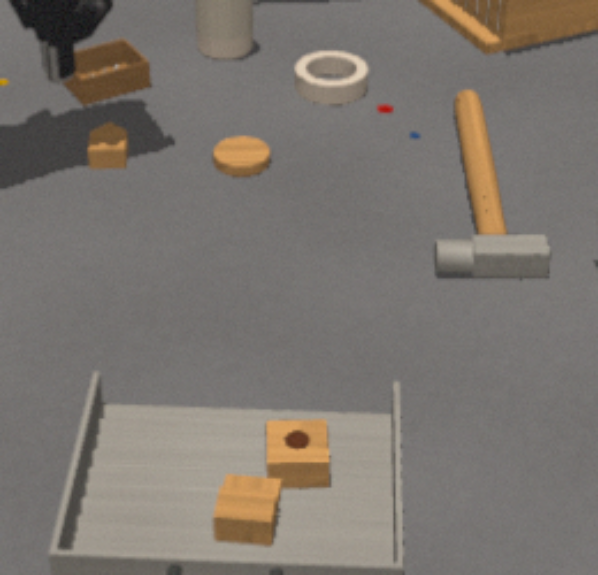

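Step and block lie flat in the tray, and the gable is untouched at (226,243) in the full side picture. Now I descend and push squarely on its slant face.

```bash

python3 -m jog '[[1,-0.004,0.003,0.028,0],[1,0,0,0.028,0],[1,0,-0.012,0,0],[1,0,-0.012,0,0],[1,0,-0.012,0,0]]'| grep -E "tcp"
python3 -m jog '[[1,0,-0.012,0,1],[1,0,-0.012,0,2],[1,0,-0.012,0,2],[1,0,-0.012,0,2]]'| grep -E "tcp|force"
python3 - <<'E'
from h import *
st(); look()
c=cam("side");cv2.imwrite("pics/a6.png",cv2.resize(c["img"][190:310,180:320],None,fx=4,fy=4)[:,:,::-1])
E
```

```text
tcp_pos: [0.4135, 0.1979, 0.0182]
tcp_pos: [0.4466, 0.1621, 0.0184]
wrist_force: [-0.7, 1.1, -0.5]
grip_force: 0.2
t 13.45 tcp [0.4466 0.1621 0.0184] tool_y deg 127.5 F [-0.7  1.1 -0.5] gap -0.0
312 [285. 247.] [0.54  0.158]
708 [388. 251.] [0.743 0.127]
```

View pics/a6.png

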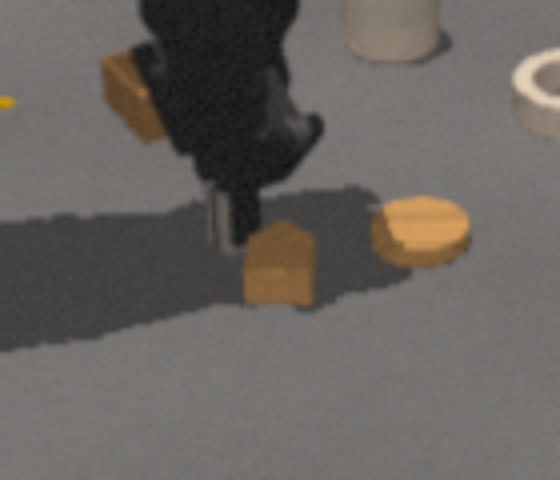

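The gable has slid flat along with the fingers to about (250,255), and the plug at (285,247) is untouched. I continue the gentle arc.

```bash
sed -i 's/(8,70,110)/(8,90,55)/' h.py
python3 -m jog '[[1,0,-0.012,0.001,2],[1,0,-0.012,0.001,2],[1,0,-0.012,0,2],[1,0,-0.012,0,2]]'| grep -E "tcp|force"
python3 - <<'E'
from h import *
st(); look()
c=cam("side");cv2.imwrite("pics/a7.png",cv2.resize(c["img"][220:310,200:320],None,fx=4,fy=4)[:,:,::-1])
E
```

```text
tcp_pos: [0.4727, 0.1228, 0.0154]
wrist_force: [0.0, 0.6, 0.6]
grip_force: 0.1
t 13.88 tcp [0.4727 0.1228 0.0154] tool_y deg 119.6 F [0.  0.6 0.6] gap -0.0
313 [263. 266.] [0.494 0.095]
326 [285. 248.] [0.54  0.156]
709 [388. 251.] [0.743 0.127]
437 [218. 212.] [0.403 0.317]
```

View pics/a7.png

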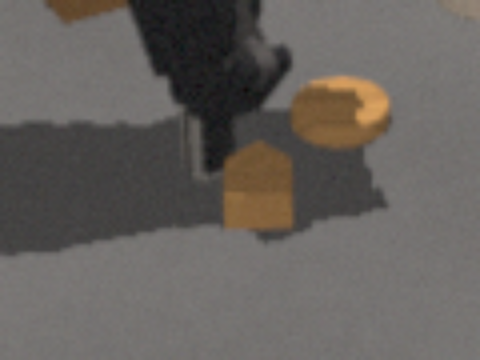

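The gable keeps its orientation (tip toward +y) and sits at about (263,266), close to the plug. I'll keep the tool flush with the slant and move obliquely instead.

```bash

python3 - <<'E'
from h import *
c=cam("side")
e=ray(c,[(256,277),(273,277.3)],0);t=ray(c,[(265,255.5)],.02)
print(e.round(3).tolist(),t.round(3).tolist())
m=e.mean(0)[:2]; print("mid of front",m,"len",np.hypot(*(t[0,:2]-m)))
E
python3 -m jog '[[1,0,0.012,0,0],[1,0,0.01,0,-5],[1,0,0,0,-5],[1,0,0,0,-5.4],[1,0,0,0,0]]'| grep -E "tcp"
python3 -c "from h import *;st();look()"
```

```text
[[0.481, 0.079, 0.0], [0.513, 0.075, 0.0]] [[0.5, 0.121, 0.02]]
mid of front [0.49664322 0.07673488] len 0.044602740067830736
tcp_pos: [0.46, 0.1441, 0.0155]
t 14.45 tcp [0.46   0.1441 0.0155] tool_y deg 135.4 F [ 0.1 -0.6  0.4] gap 0.0
303 [264. 267.] [0.497 0.092]
327 [285. 248.] [0.54  0.157]
708 [388. 251.] [0.743 0.127]
444 [233.  31.] [0.415 2.021]
```

```bash

python3 -m jog '[[1,-0.0013,-0.01,0,0.0],[1,0,-0.007,0,2],[1,0.0032,-0.0116,0,0],[1,0.0032,-0.0116,0,0],[1,0.0032,-0.0116,0,0]]'| grep -E "tcp"
python3 -m jog '[[1,0.0032,-0.0116,0,0],[1,0.0032,-0.0116,0,0],[1,0.0032,-0.0116,0,0]]'| grep -E "tcp"
python3 - <<'E'
from h import *
st(); look()
c=cam("side")
k=min(pieces(c),key=lambda q:abs(q[1][0]-270)+abs(q[1][1]-278))
print(k[0],k[1],cv2.approxPolyDP(k[2],2.5,True).reshape(-1,2).tolist())
E
```

```text
tcp_pos: [0.4918, 0.0985, 0.0156]
tcp_pos: [0.5084, 0.0664, 0.0155]
t 15.17 tcp [0.5084 0.0664 0.0155] tool_y deg 133.1 F [-0.3  1.4  0.3] gap -0.0
337 [280. 283.] [0.525 0.037]
710 [388. 251.] [0.743 0.127]
732 [225. 211.] [0.418 0.321]
560 [218.  56.] [0.361 1.606]
266 [258.  34.] [0.524 1.96 ]
344.5 (281.78761490082246, 283.7247218190614) [[274, 275], [274, 294], [290, 294], [290, 276], [283, 272]]
```

```bash

python3 -m jog '[[1,0.0032,-0.0116,0,0],[1,0.0032,-0.0116,0,0],[1,0.0032,-0.0116,0,0],[1,0.0032,-0.0116,0,0],[1,0,0,0,0]]'| grep -E "tcp"
python3 -m jog '[[1,0,0.015,0,0],[1,0,0.02,-0.025,0],[1,0,0,-0.03,0],[1,0,0,0,0]]'| grep -E "tcp"
cat >> h.py <<'E'
def gable(u,v):
    c=cam("side")
    k=min(pieces(c),key=lambda q:abs(q[1][0]-u)+abs(q[1][1]-v))
    p=cv2.approxPolyDP(k[2],2.5,True).reshape(-1,2); print(k[0],np.round(k[1]),p.tolist(),"z0",ray(c,p,0)[:,:2].round(3).tolist(),"z20",ray(c,p,.02)[:,:2].round(3).tolist())
E
python3 -c "from h import *;st();look();gable(288,297)"
```

```text
tcp_pos: [0.5323, 0.0231, 0.0158]
tcp_pos: [0.5071, 0.0522, 0.0747]
t 16.02 tcp [0.5071 0.0522 0.0747] tool_y deg 133.3 F [1.2 0.5 0.4] gap -0.0
362 [296. 297.] [ 0.55  -0.009]
291 [286. 247.] [0.542 0.157]
707 [388. 251.] [0.743 0.127]
698 [224. 211.] [0.416 0.32 ]
364.5 [296. 297.] [[289, 287], [288, 307], [305, 307], [305, 289], [296, 284]] z0 [[0.541, 0.041], [0.535, -0.019], [0.565, -0.022], [0.57, 0.032], [0.554, 0.049]] z20 [[0.539, 0.013], [0.534, -0.045], [0.563, -0.048], [0.567, 0.005], [0.552, 0.021]]
```

```bash

python3 -m jog '[[1,-0.0205,-0.0285,0,0],[1,-0.0205,-0.0285,0,0],[1,0,0,0,6.5],[1,0,0,0,6.5],[1,0,0,0,6.5]]'| grep -E "tcp"
python3 -m jog '[[1,0,0,0,6.5],[1,0,0,0,6.5],[1,0,0,0,6.5],[1,0,0,0,6.5],[1,0,0,0,6.5]]'| grep -E "tcp"
python3 -m jog '[[1,0,0,0,6.5],[1,0,0,0,6.5],[1,0,0,0,6.5],[1,0,0,0,6.5],[1,0,0,0,6.5]]'| grep -E "tcp"
python3 -m jog '[[1,0,0,0,6.5],[1,0,0,0,0]]'| grep -E "tcp"
python3 -c "from h import *;togo(.576,.039)"
```

```text
tcp_pos: [0.5742, 0.0376, 0.0687]
tcp_pos: [0.5737, 0.0378, 0.069]
tcp_pos: [0.5737, 0.0378, 0.069]
tcp_pos: [0.5738, 0.0378, 0.0691]
t 17.53 tcp [0.5738 0.0378 0.0691] tool_y deg 42.0 F [-0.2 -0.3  0.3] gap -0.0
tool dx,dy to go: -0.0005 0.0024
```

```bash

python3 -m jog '[[1,0,0.004,0.03,0],[1,0,0,0.024,0],[1,-0.0047,-0.011,0,0],[1,-0.0047,-0.011,0,0],[1,-0.0047,-0.011,0,0]]'| grep -E "tcp"
python3 -m jog '[[1,-0.0047,-0.011,0,0],[1,-0.0047,-0.011,0,0],[1,-0.0047,-0.011,0,0]]'| grep -E "tcp"
python3 -c "from h import *;st();look();gable(285,317)"
```

```text
tcp_pos: [0.5619, 0.0069, 0.016]
tcp_pos: [0.548, -0.0267, 0.0173]
t 18.2 tcp [ 0.548  -0.0267  0.0173] tool_y deg 42.1 F [-0.   0.7  0.1] gap 0.0
400 [286. 314.] [ 0.53  -0.057]
709 [388. 251.] [0.743 0.127]
732 [225. 211.] [0.418 0.321]
452 [ 62. 131.] [-0.059  0.836]
410.0 [285. 316.] [[283, 303], [276, 308], [276, 326], [294, 327], [294, 307]] z0 [[0.527, -0.007], [0.514, -0.02], [0.511, -0.07], [0.542, -0.075], [0.546, -0.02]] z20 [[0.526, -0.033], [0.513, -0.046], [0.511, -0.095], [0.54, -0.1], [0.544, -0.046]]
```

```bash

python3 -m jog '[[1,-0.0047,-0.011,0,0],[1,-0.0047,-0.011,0,0],[1,-0.0047,-0.011,0,0],[1,-0.0047,-0.011,0,0],[1,-0.0047,-0.011,0,0]]'| grep -E "tcp"
python3 -c "from h import *;st();look();gable(275,340)"
```

```text
tcp_pos: [0.5225, -0.0806, 0.0165]
t 18.72 tcp [ 0.5225 -0.0806  0.0165] tool_y deg 42.1 F [1.4 0.8 1.1] gap 0.0
446 [272. 335.] [ 0.504 -0.111]
708 [388. 251.] [0.743 0.127]
733 [225. 211.] [0.418 0.321]
788 [269.  65.] [0.556 1.46 ]
452.5 [271. 337.] [[270, 323], [262, 328], [262, 349], [280, 349], [280, 327]] z0 [[0.502, -0.061], [0.488, -0.074], [0.486, -0.127], [0.515, -0.129], [0.518, -0.073]] z20 [[0.501, -0.086], [0.488, -0.098], [0.486, -0.15], [0.514, -0.152], [0.517, -0.098]]
```

```bash

python3 -m jog '[[1,-0.0047,-0.011,0,0],[1,-0.0047,-0.011,0,0],[1,-0.0047,-0.011,0,0],[1,-0.0047,-0.011,0,0],[1,-0.0047,-0.011,0,0]]'| grep -E "tcp"
python3 -m jog '[[1,-0.0047,-0.011,0,0],[1,-0.0047,-0.011,0,0],[1,-0.0035,-0.0085,0,0],[1,-0.002,-0.005,0,0],[1,0,0,0,0]]'| grep -E "tcp"
python3 -m jog '[[1,0,0.015,0,0],[1,0,0.025,-0.01,0],[1,0,0.015,-0.035,0],[1,0,0,-0.04,0],[1,0,0,0,0]]'| grep -E "tcp"
python3 -c "from h import *;st();look();gable(255,376)"
```

```text
tcp_pos: [0.4976, -0.135, 0.0165]
tcp_pos: [0.4813, -0.17, 0.0166]
tcp_pos: [0.5275, -0.1324, 0.1085]
t 20.07 tcp [ 0.5275 -0.1324  0.1085] tool_y deg 42.3 F [ 1.3 -1.  -0.1] gap 0.0
539 [247. 376.] [ 0.461 -0.202]
706 [388. 251.] [0.743 0.127]
737 [225. 211.] [0.418 0.321]
278 [278.   9.] [0.641 2.503]
341 [256.  16.] [0.522 2.328]
540.5 [247. 376.] [[246, 360], [236, 368], [236, 387], [256, 389], [257, 366]] z0 [[0.46, -0.151], [0.444, -0.168], [0.445, -0.209], [0.475, -0.216], [0.477, -0.166]] z20 [[0.461, -0.173], [0.446, -0.19], [0.446, -0.23], [0.475, -0.236], [0.477, -0.188]]
```

```bash

python3 -m jog '[[1,0,0,-0.04,0],[1,0,0,-0.04,0],[1,0,0,-0.04,0],[1,0.028,0.028,0,0],[1,0.028,0.028,0,0]]'| grep -E "tcp"
python3 -m jog '[[1,0.028,0.028,0,0],[1,0.028,0.028,0,0],[1,0.028,0.028,0,0],[1,0.028,0.028,0,0],[1,0,0,0,0]]'| grep -E "tcp"
python3 - <<'E'
from h import *
st();c=cam("top");s=cam("side")
for a,u,k in pieces(s): print(int(a),np.round(u),ray(s,[u],.012)[0,:2].round(3))
im=np.hstack([cv2.resize(c["img"],(400,300)),cv2.resize(s["img"],(400,300))])
b=cv2.resize(s["img"][330:450,190:370],(450,300),interpolation=2)
im=np.vstack([im,np.hstack([b,np.zeros((300,350,3),np.uint8)])]);cv2.imwrite("pics/end.png",im[:,:,::-1])
E
```

```text
tcp_pos: [0.5279, -0.054, 0.2231]
tcp_pos: [0.5331, 0.1115, 0.2199]
t 21.0 tcp [0.5331 0.1115 0.2199] tool_y deg 42.6 F [-0.2 -0.3  0. ] gap 0.0
1413 [298. 389.] [ 0.537 -0.233]
539 [247. 376.] [ 0.461 -0.2  ]
331 [285. 248.] [0.54 0.16]
707 [388. 251.] [0.743 0.13 ]
736 [225. 211.] [0.418 0.324]
```

View pics/end.png

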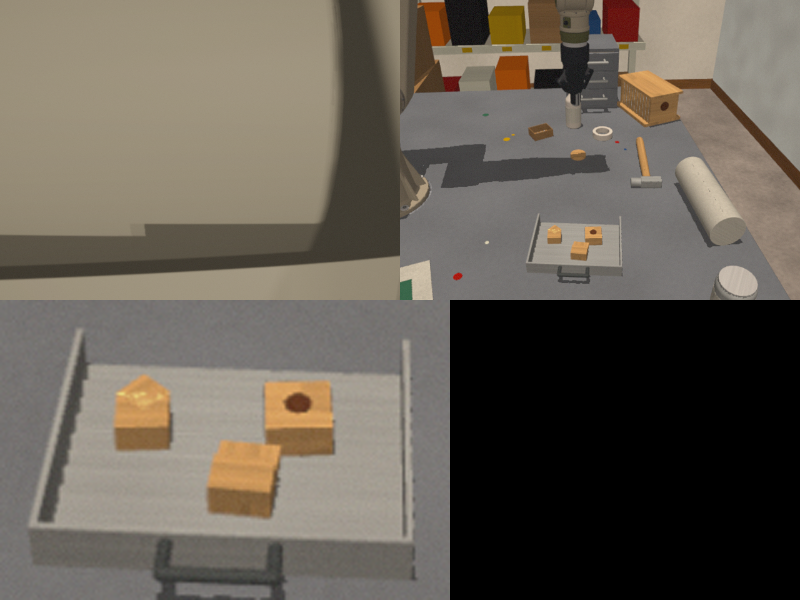

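All three offcuts lie flat and wholly inside the tray: gable (247,376), block and step around (298,389). The plug (285,248), carton, hammer, tape and glue stand where they were, and the arm is clear.

```bash
python3 -c "from h import *;print(env.hand_in())"
```

```text
the job is handed in; nothing more can be done
None
```

The step, block and gable offcuts were swept into the scrap tray and lie flat and wholly inside it; the plug and the other bystanders showed no movement in the side view, and the job was handed in at about 21 s with no verdict returned.

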